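Feed the clip block along the drilling-jig fence with the push stick

ROBOT

A 6-joint arm with a two-finger parallel gripper is mounted at the origin on the work surface. World frame = base frame: x ahead of the robot, y to its left, z up, the work surface at z = 0. Lengths are in mm, angles in rad, forces in N, time in s.
With the tool pointing down it reaches from about 275 to 825 mm from the base axis. Payload 4.9 kg.
Tool frame: the origin (TCP) lies at the very end of the fingers, on their centre line; the grasp point (between the pads) lies 19 mm behind it; z points along the fingers, y is the direction in which the jaws open and shut (so a half turn about z gives the same grasp; the last joint's range is limited). The gripper opens to 85 mm and grips with 20 to 120 N. Pads are 22 mm wide; open, the fingers measure 114 mm over their backs; the gripper's body (76 mm by 85 mm) begins 54 mm behind the grasp point. The pads swing forward as they close: fully open they stand 13 mm farther back than shut.
Start: joints at [-1.463, 0.326, -0.193, 1.052, 0, 1.437], TCP at [131.709, -534.014, 231.281] pointing down, gripper open.
Joint ranges: [-2.65, 2.65], [-0.97, 1.79], [-1.3, 1.35], [-1.93, 2.1], [-1.47, 1.37], [-3.14, 3.14]. Speed limits (rad/s): [2.57, 2.57, 3.14, 3.14, 3.14, 3.14].

INTERFACE

Orientations are given as [roll, pitch, yaw] about the fixed x, y, z axes, in that order (R = Rz(yaw) Ry(pitch) Rx(roll)).
In Python, from bench import bot, solve_ik, imaging gives the robot as it stands. Calls block until the motion is done:
- bot.move_ptp(position, orientation): joint-space move of the TCP to a pose.
- bot.movel(position, rot=None, max_speed=150, threshold=None): straight line of the TCP; rot=None keeps the orientation; max_speed is the mean speed in mm/s. With threshold (N) it stops when the force on the tool has changed by that much, and returns True; else False.
- bot.move_j(angles): joint-space move.
- bot.grip(opening, effort=None): opening from 0.0 (shut) to 1.0 (fully open); effort is the grip in N (None keeps the last); returns when the fingers have stopped.
- bot.dwell(seconds).
- solve_ik(position, orientation): joint angles nearest the present ones, or None.
- bot.get_state(): the state.
- imaging.capture(name): name is "scene" or "top"; returns the picture (420x560x3 uint8, blue, green, red); there is no depth.
- imaging.camera_model(name): a dict with "K" (3x3 intrinsics, pixels), "position" and "rotation" of the camera in the world. Camera axes: x right, y up, looking along -z (the intrinsics and any distortion apply to the point x, -y, -z); pixel columns grow to the right and rows downward; lengths in mm; the calibration is good to about 2 mm. A picture is of the moment at which its call begins. camera_model takes no time and is no camera call.
A pose or a line that the arm cannot do raises bot.IKError and nothing moves.
- bot.sign_off(): hands the job in, once; it reports no verdict.
The state is a dict: "t": time; "qpos": joint angles; "joint_velocities": joint speeds; "effort": joint torques, N m; "tcp_pos": TCP position; "orientation": TCP orientation; "contact_force": force on the tool from outside, world axes, zero at the start; "wrist_torque": the same for the moment, N m; "opening": opening from 0.0 (shut) to 1.0 (fully open).
Only numpy, scipy, OpenCV 4.12 (cv2) and the standard library are available. Lean on these libraries where they do the work, as an engineer would, in place of code of your own. Each camera call takes 0.05 s, during which the arm holds its last target.

TASK

Take the red push stick out of its wooden stand and, with its notched foot, press the pine block flat against the aluminium fence while it is still at its end of the jig. Then feed it along, kept pressed against the fence with some 4 to 5 newtons all the way and passing under the sprung hold-down, until it sits fully home and is pushed firmly, with about 5 newtons, against the red stop; touch the block only with the stick and push gently, since hard pressing bruises the soft pine. Finally stand the stick back in its stand, leave the block home against fence and stop, and leave everything else on the bench as it was.

Things in the scene. Friction and masses are not known exactly. Their poses are not given: they have to be found in the camera images.
- jig: Plywood jig board fixed to the bench, 18 mm thick, spanning x -90..90 and y -230..210 mm about its origin (on its underside). +y is the feed direction, +x the fence side. A bridge at y = 100 mm carries the hold-down: a post at x 61..83 mm and a steel strap, 22 mm wide, out to x = -35 mm, its top 70 mm above the bench.
- holddown (a joint): Upward travel (m, 0 at rest, at most 0.012) of the black sprung ski under the bridge: it spans y 61..125 mm of the jig at x = -25 mm, is free of the block at first, has a sloping lead-in on its -y side, is lifted about 3 mm by the block and then presses down on it with about 2.5 N, so the feed gets stiffer there.
- fence: Straight aluminium fence rail fixed on the jig board; its setting differs a little each time. 22 mm thick, 400 mm long, 26 mm high. Origin: on its straight working face, level with the board's top (18 mm above the bench). The face is the plane x = 0 and runs along y from -210 to 190 mm; the block runs on the -x side and is fed towards +y.
- stop: Red end stop clamped to the fence, 50 mm across x (x -53..-3), 26 mm high. Origin: on the plane of its working face (facing -y), at the fence's face, at the board's top. Axes as the fence's. Set at a different place along the fence each time.
- block: Loose pine block, 50 (x) x 120 (y) x 32 mm high, about 0.16 kg, with a black cross on its top nearer the front. Origin: centre of its underside; +y is its front (leading) end, its +x long side goes against the fence. It starts lying on the board, some 20 to 35 mm off the fence and a little askew. The hidden friction varies; feeding takes roughly 1 to 10 N.
- block_centre (a point): Centre of the block, 16 mm above its underside; axes as the block's.
- block_front (a point): Centre of the block's leading (+y) end face, 60 mm ahead of the centre.
- stick: Red push stick, 106 mm long, 0.13 kg, standing upright. L-shaped foot 40 mm high, +-18 mm about the axis, with a notch open to +x and +y: rear wall at y -18..-6 mm, side wall at x -18..-6 mm, so the inner corner is at x = y = -6 mm; it takes the block's rear corner on the side away from the fence. Origin: on the shaft's axis, at the foot's underside.
- stick_grip (a point): Point on the axis of the stick's 24 x 24 mm square shaft, 76 mm above the foot's underside, a good height to grip; axes as the stick's (z up). The shaft begins 40 mm above the foot's underside and ends at 106 mm; in use it stands over the block's top.
- stand: Fixed square wooden stand for the stick, 56 x 56 x 40 mm high, walls 6 mm, floor 6 mm: the open pocket is 44 x 44 mm and 34 mm deep. Origin: centre of its underside. The stick stands in it with its axes along the stand's.
- torch: Yellow and black plastic torch lying down, 150 mm long, 42 mm thick: leave alone.
- pin_tin: Round steel safety-pin tin, 78 mm across, 28 mm high: leave alone.
- eye_cup: Clear plastic eye cup, 52 mm across, 45 mm high: leave alone.
- spring_clip: Small steel spring clip for the torch, 20 x 40 x 29 mm: leave alone.
- screwdriver: Screwdriver lying on the bench: leave alone.
- glue: White wood-glue bottle, 52 mm across, 130 mm high: leave alone.
- screw_jar: Glass screw jar, 60 mm across, 70 mm high: leave alone.
Mind the look-alikes: they are no part of the job. Leave any green look-alike of the block alone.

How it is judged:
By the outcome, as a careful person would: the job done as asked, in the order asked, and still so for the second after the job is handed in, with the robot touching nothing.
It also fails if it takes over 72 s, if anything falls off the work surface, if the arm or the gripper's body presses on something with over 40 N, if the wrist force passes 120 N, or if a joint passes its speed limit or range.

## Working session

There is one attempt and no reset: what is moved stays moved. The work goes in short steps, each a Python script; the robot and the scene stay as the last script left them, time stands still between calls to the robot, and variables do not carry over. Pictures are saved under pics/ and viewed, and the job is handed in when it is done.

```bash
ls; mkdir -p pics
python3 - <<'E'
from bench import bot, imaging
import cv2
for n in ("scene","top"):
    im=imaging.capture(n); cv2.imwrite(f"pics/{n}0.png",im)
    m=imaging.camera_model(n); print(n,m)
s=bot.get_state(); print(s)
E
```

```text
pics
scene {'K': array([[456.11901228,   0.        , 285.73435214],
       [  0.        , 456.11901228, 211.53131082],
       [  0.        ,   0.        ,   1.        ]]), 'position': array([1289.37106714,  580.71876152,  722.34006614]), 'rotation': array([ 0.96926359, -0.02257383,  2.2583284 ])}
top {'K': array([[532.61583686,   0.        , 281.31247298],
       [  0.        , 532.61583686, 211.18938355],
       [  0.        ,   0.        ,   1.        ]]), 'position': array([ 460.19280838,   -4.47552277, 1447.90134865]), 'rotation': array([ 0.09377311, -0.00637305, -1.56226547])}
{'t': 0.1, 'qpos': array([-1.46318138e+00,  3.26855798e-01, -1.93495540e-01,  1.05201798e+00,
       -9.02650593e-06,  1.43663096e+00]), 'joint_velocities': array([ 0.00031317,  0.00056723,  0.00162738,  0.0010867 , -0.00067192,
       -0.00221864]), 'effort': array([ 2.24164789e-03, -4.44236648e+01,  2.63040304e+01,  7.86945195e-03,
       -1.40179213e-04,  4.18189131e-06]), 'tcp_pos': array([ 131.65637572, -533.45973764,  230.58333067]), 'orientation': array([-3.14003259e+00, -2.01463381e-04,  2.41780162e-01]), 'contact_force': array([ 0.74726233,  0.11862704, -0.6273676 ]), 'wrist_torque': array([-0.0379428 , -0.01115155, -0.02900632]), 'opening': 1.0012889185798795}
```

View pics/scene0.png

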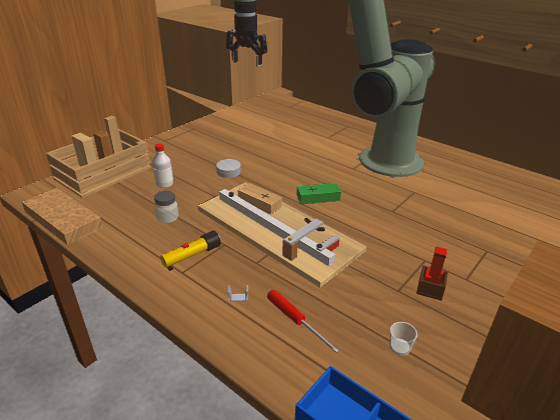

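View pics/top0.png

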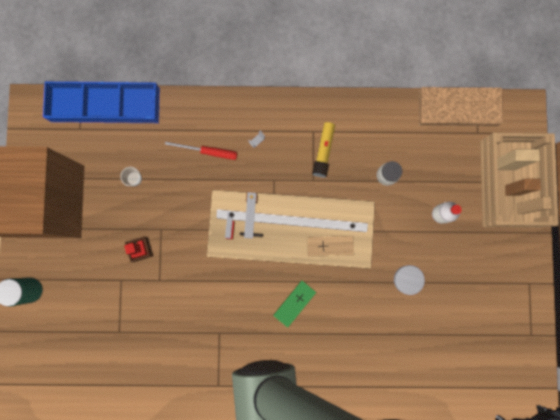

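```bash
cat > h.py <<'E'
import numpy as np, cv2
from scipy.spatial.transform import Rotation as R
from bench import imaging
def cam(n):
    m=imaging.camera_model(n); return m['K'],np.array(m['position']),R.from_euler('xyz',m['rotation']).as_matrix()
def proj(n,P):
    K,p,r=cam(n); c=(np.atleast_2d(P)-p)@r; c=c*[1,-1,-1]; u=c@K.T; return u[:,:2]/u[:,2:]
def ray(n,uv):
    K,p,r=cam(n); uv=np.atleast_2d(uv).astype(float); d=np.c_[uv,np.ones(len(uv))]@np.linalg.inv(K).T*[1,-1,-1]; return p,d@r.T
def onz(n,uv,z):
    p,d=ray(n,uv); return p+d*((z-p[2])/d[:,2])[:,None]
def tri(ua,ub):
    A=[];b=[]
    for n,uv in(("scene",ua),("top",ub)):
        p,d=ray(n,uv); d=d[0]/np.linalg.norm(d[0]); M=np.eye(3)-np.outer(d,d); A.append(M); b.append(M@p)
    return np.linalg.lstsq(np.vstack(A),np.hstack(b),rcond=None)[0]
E
python3 - <<'E'
import cv2
t=cv2.imread("pics/top0.png"); s=cv2.imread("pics/scene0.png")
cv2.imwrite("pics/c1.png",cv2.resize(t[180:280,200:385],None,fx=4.3,fy=4.3,interpolation=cv2.INTER_CUBIC))
cv2.imwrite("pics/c2.png",cv2.resize(t[220:275,110:170],None,fx=10,fy=10,interpolation=cv2.INTER_CUBIC))
cv2.imwrite("pics/c3.png",cv2.resize(s[175:305,190:460],None,fx=2.9,fy=2.9,interpolation=cv2.INTER_CUBIC))
E
```

```text
(no output)
```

View pics/c1.png

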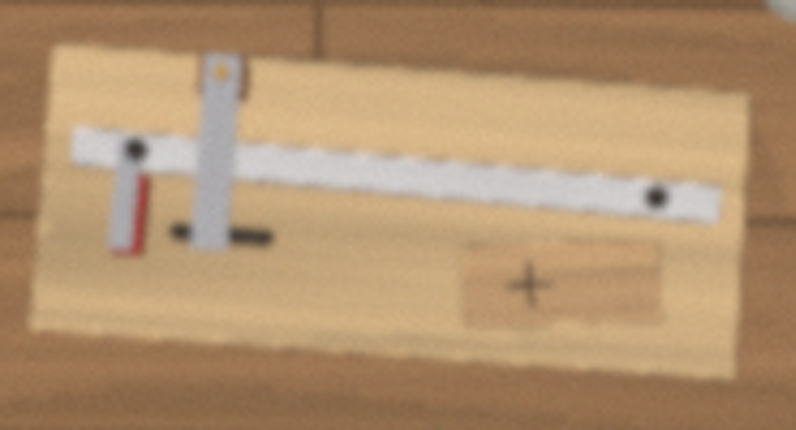

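View pics/c2.png

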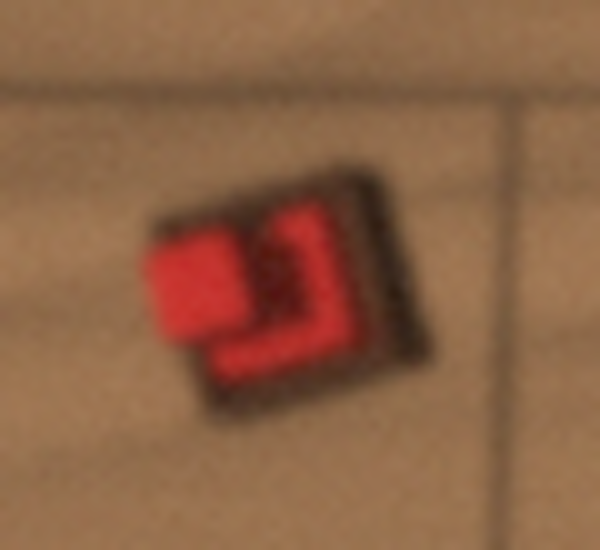

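View pics/c3.png

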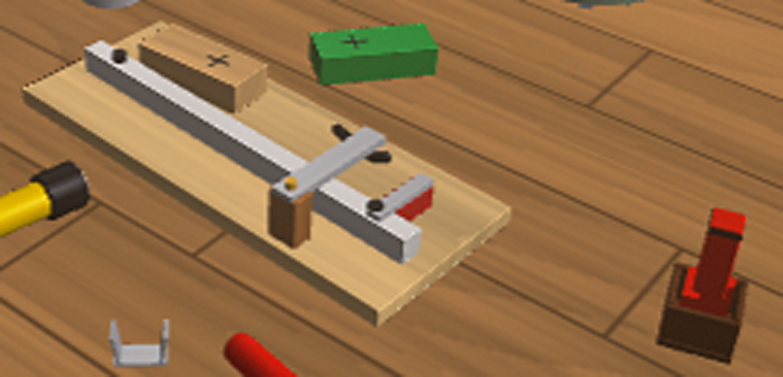

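```bash
python3 - <<'E'
import numpy as np, cv2
from h import *
t=cv2.imread("pics/top0.png"); s=cv2.imread("pics/scene0.png")
def up(c,x0,y0,f): return (np.array(c,float)+.5)/f-.5+[x0,y0]
f=lambda c:up(c,200,180,4.3); g=lambda c:up(c,110,220,10)
hsv=cv2.cvtColor(t,cv2.COLOR_BGR2HSV)
# fence lower edge: per column, sub-pixel transition in saturation between fence and ply
sat=hsv[...,1].astype(float)
pts=[];pu=[]
for c in range(258,362):
    col=sat[205:240,c]; k=np.where(col<55)[0]
    if len(k)<3: continue
    for arr,i,j in((pts,k[-1],1),(pu,k[0],-1)):
        a,b=col[i],col[i+j]
        a0=col[k].min(); thr=60
        arr.append((c,205+i+j*(thr-a)/(b-a)))
for nm,p in(("face",pts),("back",pu)):
    p=np.array(p); w=onz("top",p,44)[:,:2]
    A=np.polyfit(w[:,1],w[:,0],1)
    r=w[:,0]-np.polyval(A,w[:,1]); ok=abs(r)<2
    A=np.polyfit(w[ok,1],w[ok,0],1); print(nm,len(p),ok.sum(),"x=",A, "yaw",-np.arctan(A[0]),"rms",r[ok].std())
for z,n,c in((50,"block corners RF? ",[(462,243),(662,240),(660,322),(460,326),(527,284)]),(44,"fence ends",[(73,163),(720,220),(75,125),(720,186)]),
  (44,"stop top",[(148,178),(140,254),(113,180),(108,250)]),(18,"board",[(53,45),(748,95),(735,378),(31,330)]),(70,"strap",[(203,53),(241,55),(192,249),(229,249)])):
    print(n,onz("top",[f(q) for q in c],z).round(1).tolist())
print("stick top",onz("top",[g((198,285)),g((145,262)),g((235,230)),g((255,322)),g((165,342))],112).round(1).tolist())
print("L",onz("top",[g((365,345)),g((322,198)),g((213,385))],46).round(1).tolist())
print("stand top",onz("top",[g((158,215)),g((360,165))],40).round(1).tolist())
# stick top in the scene picture
m=((hsv[...,1]>170)&((hsv[...,0]<6)|(hsv[...,0]>174))&(hsv[...,2]>150)).astype(np.uint8)
ys,xs=np.nonzero(m[220:275,110:170]); print("red",len(xs))
E
python3 - <<'E'
import cv2
s=cv2.imread("pics/scene0.png")
cv2.imwrite("pics/c4.png",cv2.resize(s[240:305,410:460],None,fx=9,fy=9,interpolation=cv2.INTER_CUBIC))
E
```

```text
face 104 104 x= [8.20652311e-02 5.58777721e+02] yaw -0.08188174371943746 rms 0.18257718054285266
back 104 104 x= [8.26543505e-02 5.84335044e+02] yaw -0.08246689393280938 rms 0.27298754901940653
block corners RF?  [[526.6, -80.4, 50.0], [529.5, -202.6, 50.0], [479.6, -201.2, 50.0], [476.1, -79.4, 50.0], [501.9, -120.2, 50.0]]
fence ends [[573.9, 158.6, 44.0], [542.4, -239.2, 44.0], [597.4, 157.8, 44.0], [563.3, -239.3, 44.0]]
stop top [[565.1, 112.4, 44.0], [518.4, 116.5, 44.0], [563.7, 133.8, 44.0], [520.7, 136.1, 44.0]]
board [[650.4, 175.7, 18.0], [622.8, -261.7, 18.0], [445.7, -252.2, 18.0], [471.7, 185.6, 18.0]]
strap [[639.4, 78.2, 70.0], [638.4, 55.1, 70.0], [520.6, 83.0, 70.0], [520.8, 60.8, 70.0]]
stick top [[489.9, 367.0, 112.0], [495.6, 380.4, 112.0], [503.7, 358.2, 112.0], [480.8, 352.4, 112.0], [475.7, 374.7, 112.0]]
L [[476.1, 341.1, 46.0], [514.5, 353.6, 46.0], [465.3, 380.5, 46.0]]
stand top [[509.9, 398.2, 40.0], [523.5, 345.4, 40.0]]
red 145
```

View pics/c4.png

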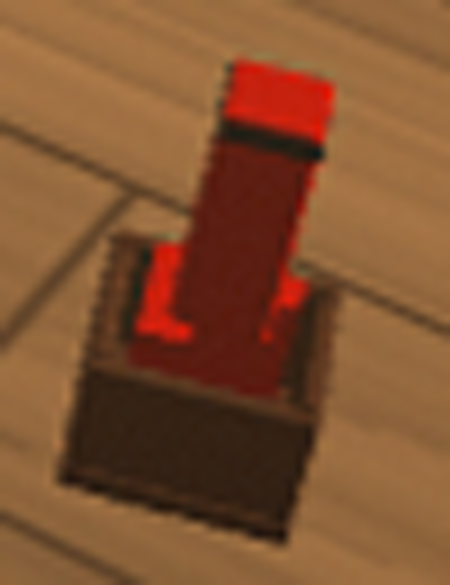

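Run:
```python
import numpy as np
from h import *
def up(c,x0,y0,f): return (np.array(c,float)+.5)/f-.5+[x0,y0]
g=lambda c:up(c,110,220,10); k=lambda c:up(c,410,240,9)
b=onz("scene",[k((60,480)),k((285,540))],0); t=onz("scene",[k((88,366)),k((318,413))],40)
for p in(b,t):
    d=p[1]-p[0]; print(p.round(1).tolist(),np.linalg.norm(d),np.arctan2(d[1],d[0]))
top=onz("scene",[k((235,60)),k((335,84)),k((325,148)),k((222,122)),k((278,104))],112); print(top.round(1).tolist())
print(tri(k((278,104)),g((198,285))))
print(proj("top",[[488,366,112]]),g((198,285)))
for c in [(488.5,365.5),]:
  th=.27
  for n in("scene","top"):
    print(n,proj(n,[[c[0]+np.cos(th)*a-np.sin(th)*b,c[1]+np.sin(th)*a+np.cos(th)*b,z] for z in (0,40) for a,b in((28,28),(28,-28),(-28,-28),(-28,28))]).round(1).tolist())
from bench import bot
F=[]
for i in range(8): bot.dwell(.02); F.append(bot.get_state()['contact_force'])
print(np.array(F).round(2).tolist())
```

```text
[[521.5, 349.9, 0.0], [504.3, 401.5, 0.0]] 54.4186242244891 1.8921381702267974
[[523.4, 350.2, 40.0], [502.2, 399.9, 40.0]] 54.00518970405083 1.9745809496887712
[[482.1, 353.7, 112.0], [474.9, 375.8, 112.0], [499.2, 383.7, 112.0], [506.1, 361.3, 112.0], [491.1, 368.5, 112.0]]
[489.77707365 367.74068273 110.76684961]
[[129.70802981 248.83083244]] [129.35 248.05]
scene [[439.8, 300.1], [414.3, 292.4], [418.9, 277.0], [443.5, 284.1], [443.8, 286.9], [417.6, 279.2], [422.2, 264.0], [447.4, 271.1]]
top [[128.9, 242.3], [149.0, 236.9], [153.9, 257.0], [133.7, 262.3], [124.6, 241.7], [145.3, 236.3], [150.3, 256.8], [129.6, 262.4]]
[[0.29, -0.1, -0.21], [0.07, 0.27, -0.88], [0.5, 0.35, -0.37], [0.06, -0.01, -0.47], [-0.11, 0.33, 0.2], [0.55, 0.35, -0.56], [0.21, 0.95, -0.51], [-0.32, -0.47, 0.88]]
```

```bash
cat >> h.py <<'E'
from bench import bot
PI=np.pi
def favg(n=8,dt=.02):
    F=[]
    for i in range(n):
        bot.dwell(dt); F.append(bot.get_state()['contact_force'])
    return np.mean(F,0)
E
python3 - <<'E'
from h import *
bot.move_ptp([490,367.5,150],[PI,0,.30]); 
bot.movel([490,367.5,63],max_speed=150)
s=bot.get_state(); print(s['t'],s['tcp_pos'],s['orientation'],s['contact_force'])
for n in("top","scene"): 
    im=imaging.capture(n); p=proj(n,[[490,367.5,80]])[0].astype(int); 
    c=im[p[1]-45:p[1]+45,max(p[0]-60,0):p[0]+60]; cv2.imwrite(f"pics/g_{n}.png",cv2.resize(c,None,fx=5,fy=5,interpolation=cv2.INTER_CUBIC))
E
```

```text
4.5833 [490.59114361 367.6770101   63.62270684] [-3.14140878e+00 -9.27595158e-04  2.99758588e-01] [-0.97091762 -0.56291904  0.6987524 ]
```

View pics/g_scene.png

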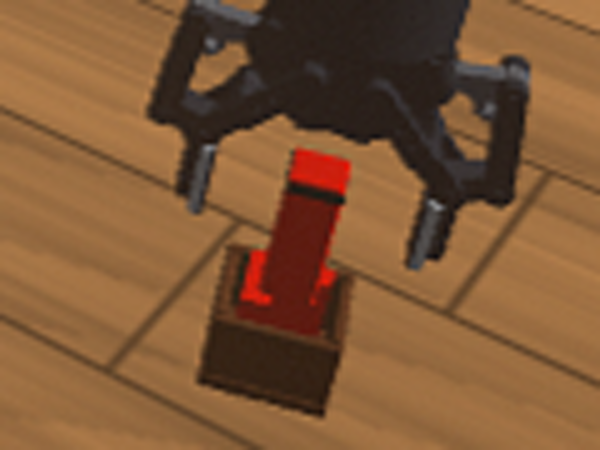

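The scene crop shows the open fingers either side of the red shaft, centred on it (shaft ~(320,200) in the crop). Gripping and lifting.

Run:
```python
from h import *
bot.grip(0.0,70); bot.dwell(.2)
s=bot.get_state(); print(s['t'],s['tcp_pos'],s['orientation'],s['opening'],favg())
bot.movel([490,367.5,150],max_speed=150); bot.dwell(.15)
print(bot.get_state()['opening'],bot.get_state()['t'],favg(15))
for n in("top","scene"): 
    im=imaging.capture(n); p=proj(n,[[490,367.5,130]])[0].astype(int); 
    c=im[p[1]-45:p[1]+45,max(p[0]-60,0):p[0]+60]; cv2.imwrite(f"pics/l_{n}.png",cv2.resize(c,None,fx=5,fy=5,interpolation=cv2.INTER_CUBIC))
```

```text
5.475 [490.33873043 367.71912226  63.36576936] [-3.14139003e+00 -8.24478953e-04  3.00052200e-01] 0.2745359269133429 [0.084078   0.43686011 4.12956067]
0.272283286486106 6.4917 [-0.01828355 -0.11288589 -1.02365023]
```

View pics/l_scene.png

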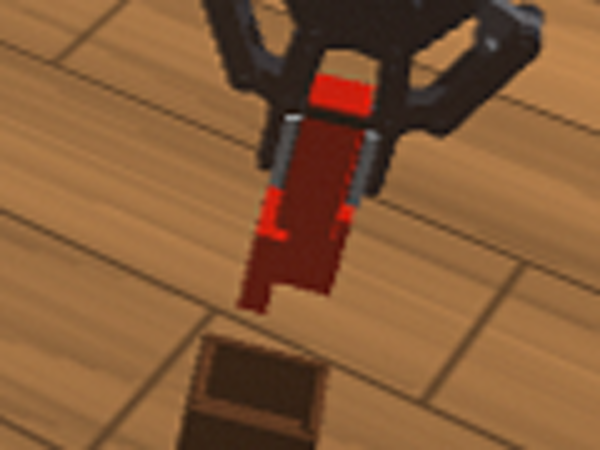

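Run:
```python
from h import *
im=cv2.imread("pics/top0.png"); h=cv2.cvtColor(im,cv2.COLOR_BGR2HSV)
m=cv2.inRange(h,(50,100,60),(75,255,255)); m[:,:200]=0
cs=max(cv2.findContours(m,0,2)[0],key=cv2.contourArea); r=cv2.minAreaRect(cs)
print(r,onz("top",cv2.boxPoints(r),32).round(1).tolist())
```

```text
((294.2220153808594, 303.4870300292969), (18.311538696289062, 44.821380615234375), 38.927547454833984) [[319.4, 7.0, 32.0], [410.8, -66.3, 32.0], [381.0, -104.0, 32.0], [290.0, -30.5, 32.0]]
```

```bash
cat >> h.py <<'E'
YF=-.082
def axes(y=YF): return np.array([np.cos(y),np.sin(y),0]),np.array([-np.sin(y),np.cos(y),0])
def st():
    s=bot.get_state(); return s['t'],s['tcp_pos'].round(2),s['orientation'].round(4)
E
python3 - <<'E'
from h import *
ex,ey=axes()
a=np.array([449,-112.6,0])
bot.move_ptp(a+[0,0,150],[PI,0,YF]); print(st())
bot.movel(a+[0,0,78],max_speed=120); bot.dwell(.2)
F0=favg(15); np.save("F0.npy",F0); print(st(),F0)
r=bot.movel(a+ex*22+[0,0,78],max_speed=40,threshold=3.5); print(r,st())
for n in("top","scene"): 
    im=imaging.capture(n); p=proj(n,[[500,-120,50]])[0].astype(int); 
    c=im[p[1]-55:p[1]+55,max(p[0]-75,0):p[0]+75]; cv2.imwrite(f"pics/p_{n}.png",cv2.resize(c,None,fx=5,fy=5,interpolation=cv2.INTER_CUBIC))
E
```

```text
(11.5583, array([ 449.04, -112.51,  149.99]), array([-3.1416,  0.    , -0.0817]))
(12.7583, array([ 449.16, -112.66,   78.25]), array([ 3.1414e+00, -5.0000e-04, -8.2000e-02])) [-0.01663323 -0.01203432 -1.24756147]
False (13.4583, array([ 471.06, -114.41,   77.92]), array([ 3.1416e+00, -1.0000e-04, -8.1900e-02]))
```

View pics/p_scene.png

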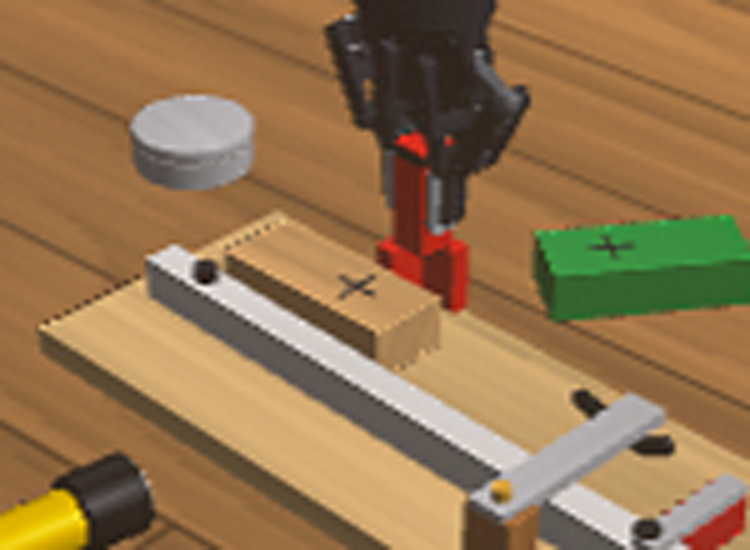

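View pics/p_top.png

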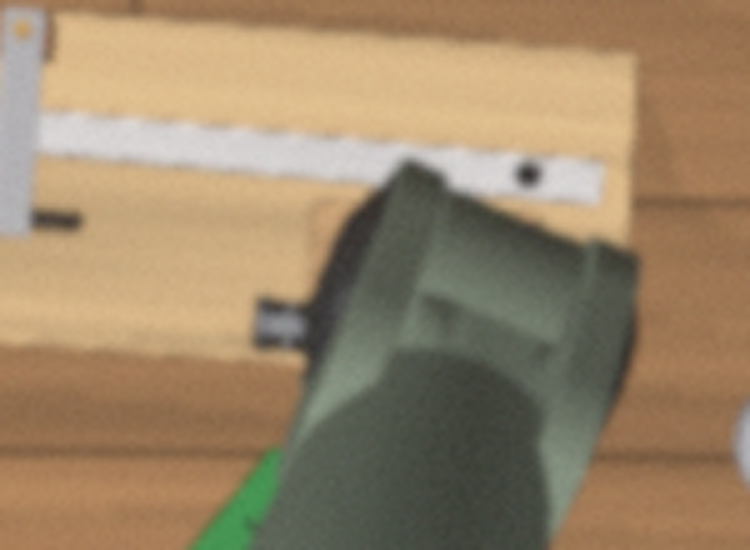

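Run:
```python
from h import *
ex,ey=axes()
F0=np.load("F0.npy")
print("before",(favg(5)-F0).round(2))
p=np.array(bot.get_state()['tcp_pos']); p[2]=78
r=bot.movel(p+ex*25,max_speed=18,threshold=3); print(r,st())
F=favg(8)-F0; print("F",F.round(2),F@ex,F@ey,st())
im=imaging.capture("scene"); q=proj("scene",[[500,-120,50]])[0].astype(int)
cv2.imwrite("pics/q_scene.png",cv2.resize(im[q[1]-55:q[1]+55,q[0]-75:q[0]+75],None,fx=5,fy=5,interpolation=cv2.INTER_CUBIC))
```

```text
before [ 0.19  0.16 -0.23]
True (14.45, array([ 482.88, -115.37,   77.25]), array([ 3.1413e+00,  3.0000e-03, -8.2100e-02]))
F [ 0.11 -0.16 -0.2 ] 0.11922672464938086 -0.15008354521351944 (14.5833, array([ 482.2 , -115.15,   76.84]), array([-3.1415,  0.0039, -0.0822]))
```

View pics/q_scene.png

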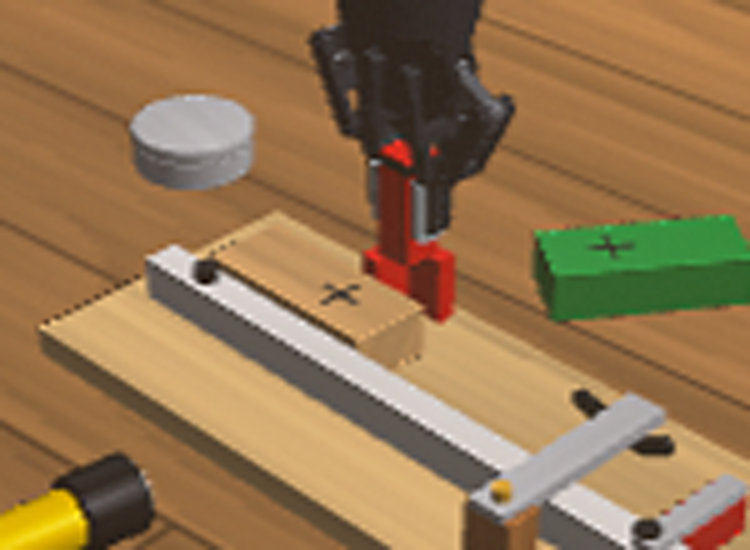

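Run:
```python
from h import *
ex,ey=axes()
F0=np.load("F0.npy")
p=np.array(bot.get_state()['tcp_pos']); p[2]=78
for i in range(8):
    c=p+ex*(i*.6)
    bot.movel(c,[PI,0,YF],max_speed=15)
    F=favg(5)-F0; s=st(); print(i,s[0],"f",(F@ex).round(2),(F@ey).round(2),F[2].round(2),"x",(s[1]@ex-c@ex).round(2),s[1])
    if -F@ex>4: break
```

```text
0 14.9667 f -0.01 0.06 0.13 x 0.02 [ 482.09 -115.12   78.04]
1 15.3 f -0.05 0.04 0.24 x 0.04 [ 482.71 -115.17   77.98]
2 15.6333 f -0.49 -0.3 -0.31 x 0.01 [ 483.28 -115.21   78.  ]
3 15.9667 f -1.59 -0.48 0.73 x -0.33 [ 483.54 -115.18   77.91]
4 16.3 f -4.05 -0.38 1.91 x -0.82 [ 483.66 -115.16   77.79]
```

```bash
cat >> h.py <<'E'
Z=78.3
def P(a,b,z=Z):
    ex,ey=axes(); p=ex*a+ey*b; p[2]=z; return p
def ab():
    ex,ey=axes(); p=np.array(bot.get_state()['tcp_pos']); return p@ex,p@ey
E
python3 - <<'E'
from h import *
a,b=ab(); print(a,b)
Y=[PI,0,YF-.008]
bot.movel(P(a-6,b),max_speed=60)
bot.movel(P(a-6,-195),Y,max_speed=120); print(st())
for n in("top","scene"): 
    im=imaging.capture(n); p=proj(n,[[515,-150,50]])[0].astype(int); cv2.imwrite(f"pics/r_{n}_full.png",im)
    c=im[p[1]-55:p[1]+55,p[0]-75:p[0]+75]; print(n,p); cv2.imwrite(f"pics/r_{n}.png",cv2.resize(c,None,fx=5,fy=5,interpolation=cv2.INTER_CUBIC))
E
```

```text
491.4648688488188 -75.15502491929749
(17.7167, array([ 467.72, -233.4 ,   78.19]), array([-3.141e+00,  4.000e-04, -8.930e-02]))
top [333 240]
scene [253 193]
```

View pics/r_top.png

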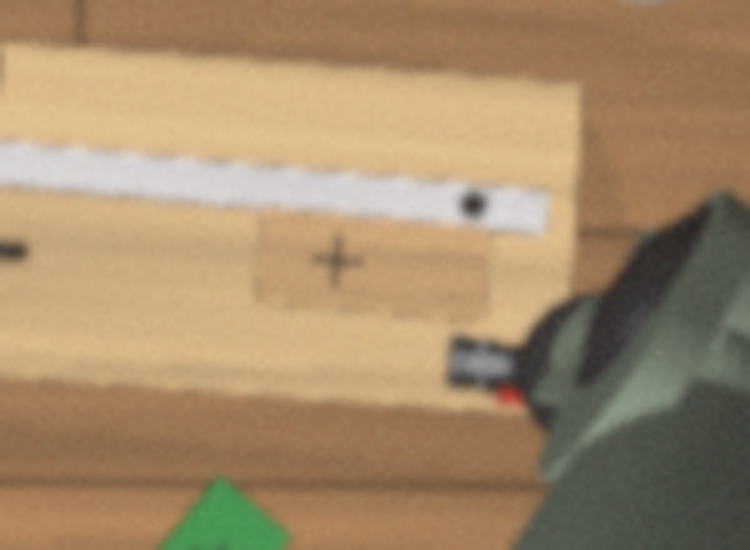

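View pics/r_scene.png

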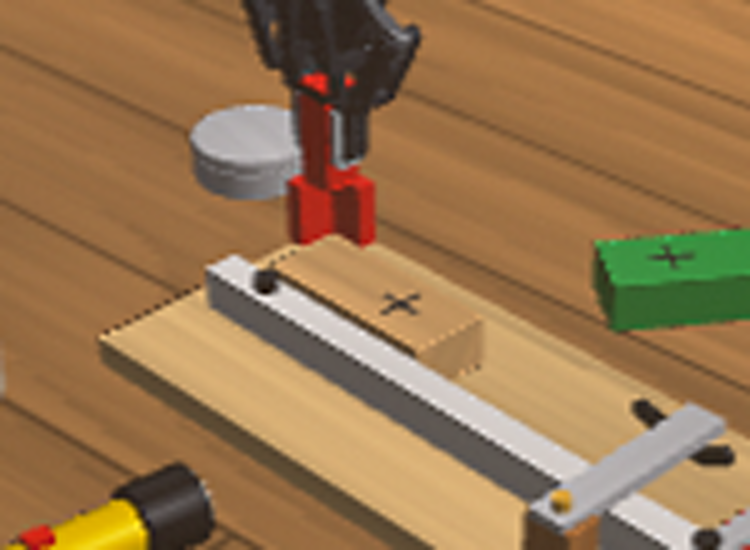

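The top crop shows the block lying flush on the fence, rear edge at crop (489,278), front edge at (256,258), and the stick behind it at (510,390).

Run:
```python
from h import *
f=lambda c:(np.array(c)+.5)/5-.5+[258,185]
ex,ey=axes()
w=onz("top",[f((490,240)),f((487,320)),f((257,213)),f((255,303))],50); print(w.round(1).tolist(),(w@ex).round(1),(w@ey).round(1))
h=cv2.cvtColor(cv2.imread("pics/top0.png"),cv2.COLOR_BGR2HSV)
```

```text
[[537.0, -208.0, 50.0], [495.0, -206.3, 50.0], [550.1, -85.4, 50.0], [502.8, -84.6, 50.0]] [552.2 510.2 555.3 508.1] [-163.3 -165.   -40.1  -43.1]
```

```bash
cat >> h.py <<'E'
import json
def feed(ac,b0,b1,step,spd,tgt=4.5,fmax=14,n=4,log=True):
    ex,ey=axes(); F0=np.load("F0.npy"); b=b0; out=[]
    fx=None
    while b<b1-1e-6:
        b=min(b+step,b1)
        bot.movel(P(ac,b),[PI,0,YF-.008],max_speed=spd)
        F=favg(n,.01)-F0; fx,fy=-(F@ex),-(F@ey)
        a_,b_=ab(); out.append((round(b,1),round(ac,2),round(fx,2),round(fy,2),round(F[2],1),round(a_-ac,2),round(b_-b,2)))
        if log: print(*out[-1])
        ac+=np.clip((tgt-fx)*.13,-.35,.35)
        if fy>fmax or fx>7.5: print("LIMIT"); break
    json.dump([ac,b],open("cmd.json","w")); print("t",bot.get_state()['t']); return ac,b
E
python3 - <<'E'
from h import *
ex,ey=axes(); Y=[PI,0,YF-.008]
bot.movel(P(511.8,-195),Y,max_speed=80)
bot.movel(P(511.8,-160.5),max_speed=60); bot.dwell(.15)
F0=favg(12,.015); print("F0",F0,np.load("F0.npy")); np.save("F0.npy",F0)
ac=514.2; bot.movel(P(ac,-160.5),max_speed=25)
for i in range(14):
    F=favg(5,.015)-F0; fx=-(F@ex); a_,b_=ab(); print(round(ac,2),fx.round(2),(-(F@ey)).round(2),F[2].round(2),round(a_,2),round(b_,2))
    if fx>4.1: break
    ac+=.5 if fx<2 else min((4.5-fx)/4.5,.4)
    bot.movel(P(ac,-160.5),max_speed=15)
json.dump([ac,-160.5],open("cmd.json","w"))
ac,b=feed(ac,-160.5,-150.5,2,20)
E
```

```text
F0 [-0.13305166 -0.16387212 -1.12480562] [-0.01663323 -0.01203432 -1.24756147]
514.2 0.01 -0.37 -0.24 514.23 -160.51
514.7 0.03 0.06 -0.07 514.68 -160.49
515.2 0.58 -0.21 -0.17 514.97 -160.44
515.7 2.91 -0.08 1.66 515.13 -160.45
516.05 5.19 -0.13 2.42 515.28 -160.45
-158.5 516.05 4.67 1.49 0.9 -0.8 -0.22
-156.5 516.03 4.77 1.34 0.6 -0.79 -0.27
-154.5 516.0 4.61 1.93 0.5 -0.75 -0.64
-152.5 515.98 4.58 2.44 0.3 -0.72 -0.69
-150.5 515.97 4.15 2.39 -0.2 -0.7 -0.71
t 22.4583
```

Run:
```python
from h import *
ac,b=json.load(open("cmd.json"))
feed(ac,b,-40,4,25)
```

```text
-146.5 516.02 4.75 2.46 0.3 -0.75 -0.57
-142.5 515.98 4.35 2.41 -0.2 -0.7 -0.53
-138.5 516.0 4.83 2.07 0.3 -0.75 -0.52
-134.5 515.96 4.64 1.51 0.0 -0.66 -0.5
-130.5 515.94 4.69 1.96 -0.1 -0.67 -0.45
-126.5 515.92 4.49 2.38 0.0 -0.65 -0.41
-122.5 515.92 4.65 2.08 0.3 -0.62 -0.37
-118.5 515.9 4.49 2.16 -0.3 -0.6 -0.32
-114.5 515.9 4.41 1.86 -0.3 -0.65 -0.23
-110.5 515.91 4.34 1.52 0.2 -0.6 -0.21
-106.5 515.93 4.76 1.5 -0.5 -0.64 -0.18
-102.5 515.9 4.17 1.44 0.1 -0.6 -0.15
-98.5 515.94 4.72 1.97 -0.1 -0.61 -0.14
-94.5 515.91 4.59 1.67 -0.6 -0.61 -0.07
-90.5 515.9 4.38 1.85 -0.5 -0.59 -0.03
-86.5 515.92 4.68 1.7 -0.2 -0.61 -0.03
-82.5 515.89 4.35 1.52 -1.1 -0.56 0.02
-78.5 515.91 4.66 1.24 -0.8 -0.55 0.03
-74.5 515.89 4.68 1.9 -1.2 -0.57 0.05
-70.5 515.87 4.53 1.36 -1.2 -0.51 0.06
-66.5 515.86 4.41 1.37 -0.7 -0.54 0.08
-62.5 515.88 4.49 1.43 -1.0 -0.51 0.08
-58.5 515.88 4.67 1.32 -1.0 -0.5 0.09
-54.5 515.86 5.02 1.56 -1.0 -0.48 0.11
-50.5 515.79 4.53 1.33 -1.6 -0.41 0.14
-46.5 515.78 4.76 1.06 -1.2 -0.4 0.08
-42.5 515.75 4.57 1.37 -1.5 -0.37 0.11
-40 515.74 4.34 1.17 -0.7 -0.35 0.01
t 31.9667
```

Run:
```python
from h import *
ac,b=json.load(open("cmd.json"))
ac,b=feed(ac,b,-10,3,25)
im=imaging.capture("scene"); q=proj("scene",[[530,0,50]])[0].astype(int)
cv2.imwrite("pics/s_scene.png",cv2.resize(im[q[1]-55:q[1]+55,q[0]-75:q[0]+75],None,fx=5,fy=5,interpolation=cv2.INTER_CUBIC))
im=imaging.capture("top"); q=proj("top",[[530,30,50]])[0].astype(int); print(q)
cv2.imwrite("pics/s_top.png",cv2.resize(im[q[1]-55:q[1]+55,q[0]-75:q[0]+75],None,fx=5,fy=5,interpolation=cv2.INTER_CUBIC))
```

```text
-37 515.76 4.6 1.45 -0.8 -0.39 0.06
-34 515.75 4.67 1.47 -1.2 -0.32 0.08
-31 515.73 4.77 1.48 -1.3 -0.34 0.09
-28 515.69 4.28 1.73 -1.1 -0.26 0.12
-25 515.72 4.5 1.53 -1.4 -0.31 0.06
-22 515.72 4.55 1.43 -1.9 -0.32 0.11
-19 515.71 4.7 1.2 -1.1 -0.3 0.11
-16 515.69 4.38 1.27 -1.4 -0.28 0.12
-13 515.7 5.07 1.48 -0.9 -0.28 0.02
-10 515.63 4.95 2.95 -0.7 -0.21 -0.52
t 34.9667
[265 234]
```

View pics/s_scene.png

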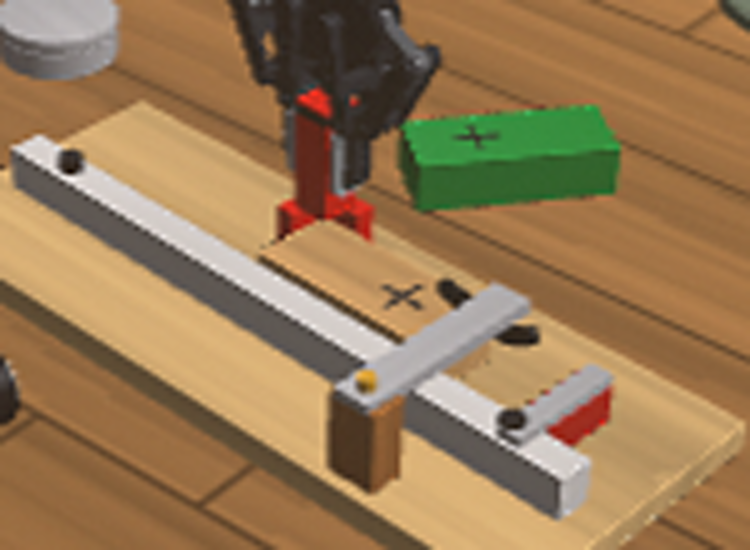

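View pics/s_top.png

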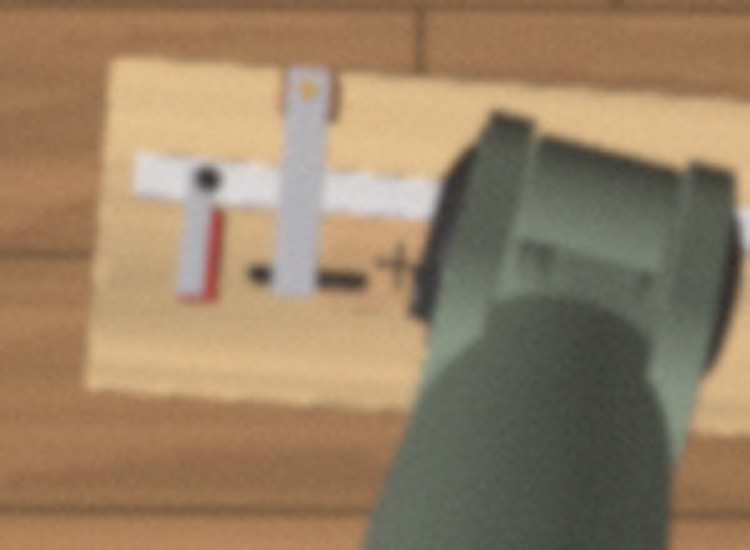

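Run:
```python
from h import *
ex,ey=axes()
f=lambda c:(np.array(c)+.5)/5-.5+[190,179]
print((onz("top",[f((211,215)),f((205,290))],44)@ey).round(1),(onz("top",[f((223,212)),f((214,298))],18)@ey).round(1))
ac,b=json.load(open("cmd.json"))
ac,b=feed(ac,b,32,3,25,fmax=10)
```

```text
[164.  163.2] [160.1 160.4]
-7 515.57 4.83 3.78 -0.5 -0.14 -0.76
-4 515.53 4.84 4.64 -0.4 -0.12 -0.86
-1 515.48 4.46 3.62 -0.8 -0.05 -0.68
2 515.49 4.79 3.98 -0.4 -0.06 -0.78
5 515.45 4.32 4.29 -0.5 -0.01 -0.9
8 515.47 4.34 4.64 -0.6 -0.04 -0.98
11 515.49 4.78 4.72 -0.9 -0.05 -0.98
14 515.46 4.51 4.46 -0.5 -0.02 -0.94
17 515.45 4.66 4.31 -1.0 0.01 -0.88
20 515.43 4.37 4.17 -0.9 -0.01 -0.82
23 515.45 4.38 4.19 -1.2 -0.02 -0.81
26 515.47 4.53 4.51 -1.2 -0.03 -0.79
29 515.46 4.52 3.59 -0.9 -0.05 -0.74
32 515.46 4.28 3.94 -1.1 -0.01 -0.69
t 39.2667
```

Run:
```python
from h import *
ac,b=json.load(open("cmd.json"))
ac,b=feed(ac,b,42,3,25,fmax=7)
if b>=41.9: ac,b=feed(ac,b,56,.8,12,fmax=6.8)
```

```text
35 515.49 4.0 3.99 -1.2 -0.02 -0.67
38 515.55 4.25 3.56 -1.4 -0.08 -0.65
41 515.59 4.01 3.86 -1.4 -0.13 -0.62
42 515.65 4.41 4.57 -1.6 -0.18 -0.84
t 40.45
42.8 515.66 4.18 4.52 -1.1 -0.21 -0.94
43.6 515.7 4.26 4.6 -1.6 -0.21 -0.98
44.4 515.74 4.16 4.96 -1.5 -0.23 -0.97
45.2 515.78 4.64 5.31 -1.6 -0.29 -0.97
46.0 515.76 4.83 4.56 -1.6 -0.28 -0.95
46.8 515.72 4.61 6.39 -1.1 -0.23 -1.58
47.6 515.7 4.34 7.87 -1.7 -0.2 -2.23
LIMIT
t 42.4333
```

Run:
```python
from h import *
ex,ey=axes();F0=np.load("F0.npy")
ac,b=json.load(open("cmd.json"))
ac,b=feed(ac,b,48.4,.8,10,fmax=10.5)
F=favg(15,.03)-F0; print((F@ex).round(2),(F@ey).round(2),ab())
for n in("scene","top"):
    im=imaging.capture(n); q=proj(n,[[540,80,50]])[0].astype(int)
    cv2.imwrite(f"pics/u_{n}.png",cv2.resize(im[q[1]-55:q[1]+55,q[0]-75:q[0]+75],None,fx=5,fy=5,interpolation=cv2.INTER_CUBIC))
```

```text
48.4 515.72 5.32 10.35 -1.7 -0.22 -2.94
t 42.7167
-4.98 -10.06 (np.float64(515.5224662323612), np.float64(45.44082423965124))
```

View pics/u_scene.png

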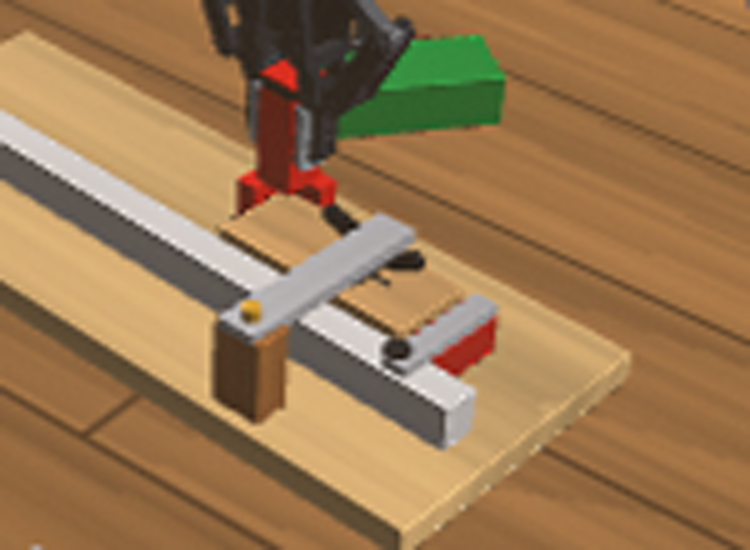

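View pics/u_top.png

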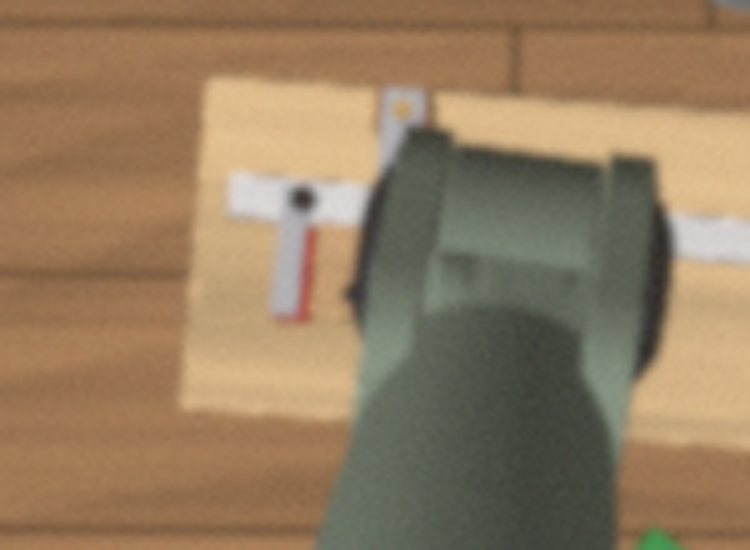

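Run:
```python
from h import *
ex,ey=axes();F0=np.load("F0.npy")
ac,b=json.load(open("cmd.json"))
bot.movel(P(ac-.8,b-2.4),max_speed=15)
bot.movel(P(ac-7,b-12),max_speed=60)
F=favg(8)-F0; print(F.round(2),bot.get_state()['opening'])
bot.movel(P(ac-7,b-14,155),max_speed=120)
bot.move_ptp([490,367.5,140],[PI,0,.30]); bot.dwell(.2); print(st())
for n,pt in(("scene",[490,367,110]),("top",[540,80,50])):
    im=imaging.capture(n); q=proj(n,[pt])[0].astype(int); print(q); cv2.imwrite(f"pics/v_{n}_full.png",im)
    cv2.imwrite(f"pics/v_{n}.png",cv2.resize(im[q[1]-55:q[1]+55,q[0]-75:q[0]+75],None,fx=5,fy=5,interpolation=cv2.INTER_CUBIC))
```

```text
[ 0.05  0.2  -0.23] 0.27368789114822295
(50.025, array([490.04, 367.44, 140.04]), array([ 3.1416, -0.    ,  0.2999]))
[439 251]
[246 230]
```

View pics/v_scene.png

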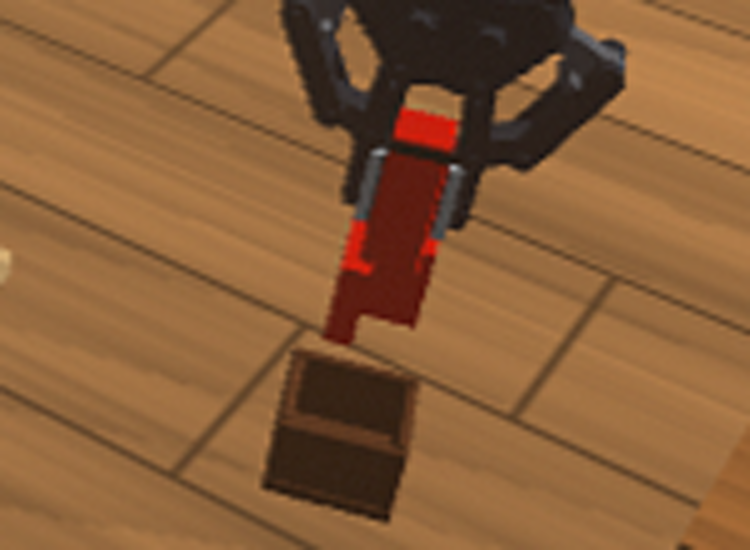

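View pics/v_top.png

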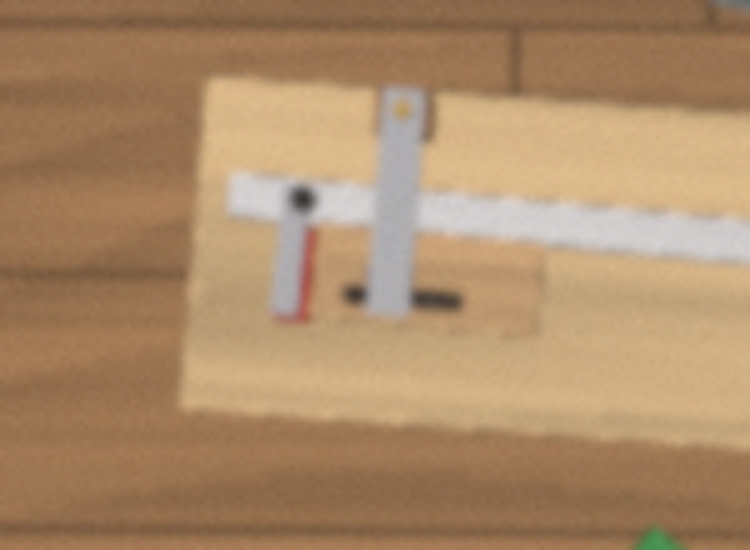

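Run:
```python
from h import *
r=bot.movel([490,367.5,85],max_speed=120,threshold=8); print(r)
if not r: r=bot.movel([490,367.5,70],max_speed=50,threshold=6); print(r)
if not r: r=bot.movel([490,367.5,63.2],max_speed=15,threshold=3); print(r)
print(st(),favg(5))
```

```text
False
False
True
(51.65, array([490.05, 367.53,  63.35]), array([-3.1415e+00, -1.0000e-04,  3.0000e-01])) [-0.1471612  -0.02815913  5.76171862]
```

Bottomed at the same 63.35 mm height as when it was picked, so I can release it.

Run:
```python
from h import *
bot.movel([490,367.5,63.6],max_speed=15)
bot.grip(1.0); bot.dwell(.1)
bot.movel([490,367.5,165],max_speed=100)
bot.move_ptp([380,330,260],[PI,0,.30]); bot.dwell(.2); print(st())
for n,pt in(("scene",[490,367,60]),("scene",[540,80,50])):
    im=imaging.capture(n); q=proj(n,[pt])[0].astype(int); print(q)
    cv2.imwrite(f"pics/w_{int(pt[1])}.png",cv2.resize(im[q[1]-55:q[1]+55,q[0]-75:q[0]+75],None,fx=5,fy=5,interpolation=cv2.INTER_CUBIC))
im=imaging.capture("top"); cv2.imwrite("pics/w_top.png",im)
a=cv2.absdiff(im,cv2.imread("pics/top0.png")).max(2); print((a>40).sum())
```

```text
(54.7333, array([380.56, 329.93, 258.43]), array([3.141e+00, 2.200e-03, 2.994e-01]))
[434 268]
[315 231]
17089
```

View pics/w_367.png

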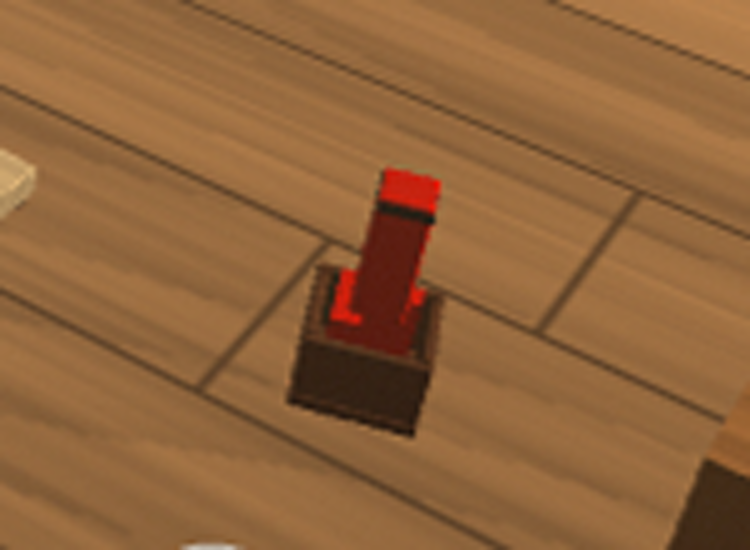

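View pics/w_80.png

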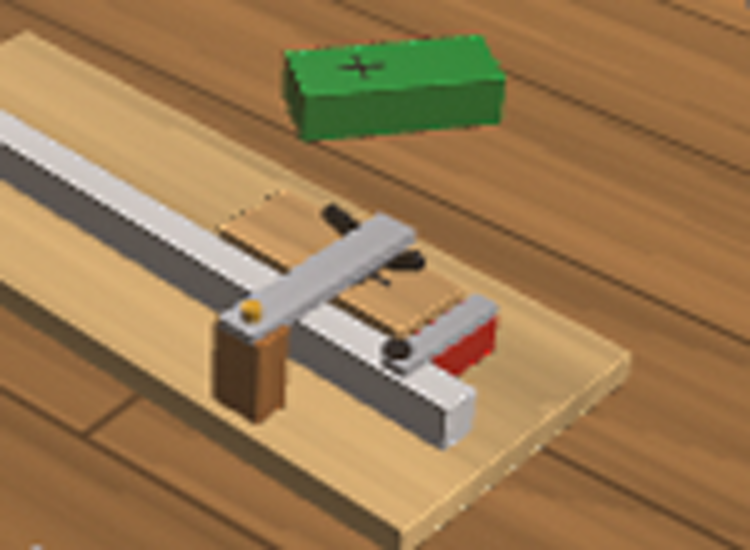

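View pics/w_top.png

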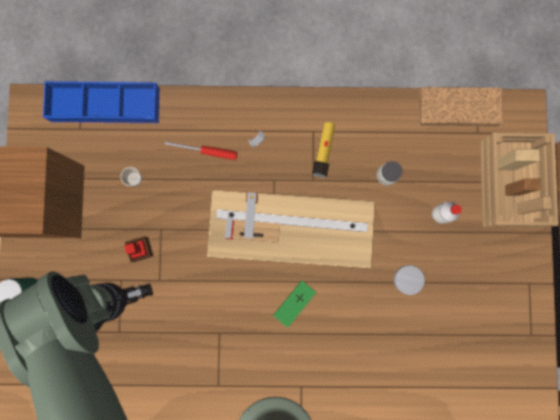

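The last pictures show the stick upright in its stand (scene pixel about (434,268)). The block is flush along the fence, with its front against the red stop. Nothing else has moved. Handing in.

```bash
python3 -c "
from bench import bot
bot.sign_off(); print(bot.get_state()['t'])"
```

```text
the job is handed in; nothing more can be done
the job is handed in; nothing more can be done
```

The block is home against the fence and the stop, the stick is back in its stand, and I handed the job in at about 55 s of the 72 s allowed.

- **Pressing flat:** The block lay askew with its front farther from the fence. I first pressed it flat with the end of the foot's rear wall against its side, at about 4 N, then took its rear corner in the notch and pressed it at 4.5–5.2 N before feeding.
- **Feeding:** I fed it about 200 mm in small steps, correcting the force after each one. The measured fence force stayed between 4.0 and 5.1 N, and the feed force was about 1.5–2.5 N, rising to 4–5 N under the hold-down.
- **Against the stop:** The final push was about 10 N in total. Less the 4.7 N feed friction, that leaves roughly 5 N on the stop. The fence force averaged 5.0 N during that push, with one reading of 5.3 N, slightly over the range.
- **Stick returned:** It went back at the grasp pose recorded when I picked it up, and touched bottom at the same height (63.35 mm).

The last pictures show the block flush with the fence and at the stop, the stick upright in its stand, and everything else where it was. The force sensor is noisy and could only be read between steps, so I have no readings from while the arm was moving. The arm hid the stop from the top camera during the final push, so I confirmed contact from the steep rise in force and from pictures taken afterwards.

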